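# Tighten the square-headed plug on the water manifold

## Task

On the metal water manifold block, one of the three upright pipe plugs, the one with the square head, has only been run in loosely. Take it by its square head and turn it clockwise (seen from above) until the tapered thread goes snug, nip it up roughly ten degrees past that point without over-tightening it (25 degrees past is too far), and let go.

Things in the scene. Friction and masses are not known exactly. Their poses are not given: they have to be found in the camera images.
- square_head (a point): Centre of the square head of the loose steel plug: 24 x 24 mm across the flats, 22 mm tall, top and sides free. z is up, x and y are square to the flats. The plug turns about the upright line through this point and keeps its height: 29 mm above the block's top, 69 mm above the bench. Below the head is 18 mm of thinner threaded shank, 20 mm across.
- plug_snug (a joint): Clockwise turn past the point where the plug goes snug (rad): 0 while it runs easily. It runs easily (0.05 N m) for 0.2 to 1.0 rad, an unseen amount; then it binds within a degree or two: turning takes 0.5 N m, rising 0.2 N m per rad, and this value grows. It stays where it is left. Grip 60 N. Between small turns, the moment on a still wrist is 0.1 to 0.25 N m more than while it ran.
- manifold: Aluminium block fixed to the bench, 80 x 260 x 40 mm; origin under its centre. Three plugs in a row along its y axis, 85 mm apart, the square one in any place; the hexagon and round ones are tight. Low loose things lie 50 to 180 mm beside the row. Near x 0.37, y -0.18, outside the work, hangs a solid motor, 0.18 m wide, 0.38 to 0.70 m above the bench: fold the arm up to swing past it.

How it is judged:
By the outcome, as a careful person would: the job done as asked, in the order asked, and still so for the second after the job is handed in, with the robot touching nothing.
It also fails if it takes over 54 s, if anything falls off the work surface, if the arm or the gripper's body presses on something with over 40 N, if the wrist force passes 120 N, or if a joint passes its speed limit or range.

## Robot

A 7-joint arm with a two-finger parallel gripper is mounted at the origin on a cart in front of the work surface, level with it; the furniture and walls round the work are solid. World frame = base frame: x ahead of the robot, y to its left, z up, the work surface at z = 0. Lengths are in m, angles in rad, forces in N, time in s.
With the tool pointing down it reaches from about 0.4 to 0.875 m from the base axis. Payload 19.3 kg.
Tool frame: the origin (TCP) lies midway between the tips of the shut fingers; the grasp point (between the pads) lies 19 mm behind it; z points along the fingers, y is the line along which they close (so a half turn about z gives the same grasp; the last joint's range is limited). The gripper opens to 85 mm and grips with 20 to 120 N. Pads are 22 mm wide; open, the fingers measure 114 mm over their backs; the gripper's body (76 mm by 85 mm) begins 54 mm behind the grasp point. The pads swing forward as they close: fully open they stand 13 mm farther back than shut.
Start: joints at [1.095, 0.521, -0.036, 1.599, 0.021, 1.021, -0.113], TCP at [0.247, -0.574, 0.231] pointing down, gripper open.
Joint ranges: [-2.91, 2.91], [-0.3, 2.13], [-1.5, 1.42], [0.17, 2.43], [-1.26, 4.41], [0.16, 1.93], [-2.52, 2.52]. Speed limits (rad/s): [1.89, 1.89, 2.39, 2.39, 3.01, 3.01, 3.01].

## Interface

Orientations are given as [roll, pitch, yaw] about the fixed x, y, z axes, in that order (R = Rz(yaw) Ry(pitch) Rx(roll)).
In Python, from workcell import bot gives the robot as it stands.
- The arm moves only by the tool move_arm, never from a script. Its argument "moves" is a list that holds one entry, the list of rows, each a list of 7 numbers: the opening, from 0 (shut) to 1 (fully open), then the shift along the tool's x, y, z in units of 1000 mm (1.0 is 1000 mm), then the turn, a rotation vector about the tool's x, y, z in units of 2 pi rad (1.0 is 2 pi rad). A call has 1 to 5 rows; each row is the pose to reach, as a shift and turn from the pose commanded when the call began, along the tool's axes at that moment, turning the shorter way round; what a row does not reach only later rows make up. A row lasts 1/10 s, in which the tool goes at most 50 mm and 8.59 degrees, less where a joint would pass 70% of its speed; a pose out of reach is approached as far as the arm can. A call with a number of a shift or a turn outside -1 to 1 is refused whole. A call with a gripper value outside its range is refused whole. The fingers move at their own pace and stop on an object; "force" is the grip in N (left out, the last holds). Time passes only in rows, so rows that repeat a pose let the fingers close. It gives the time, the measured TCP pose, the force, the opening and the grip force at its end, in the units of the state.
- bot.observe(): the state, without advancing time (a new reading comes with each control period).
- bot.grab_frame(name): name is "scene" or "top"; returns the picture (420x560x3 uint8, red, green, blue); there is no depth.
- bot.camera_params(name): a dict with "vertical_fov" (degrees; the focal length in pixels is half the picture's height over the tangent of half this angle, whatever the lens; pixels are square), "cx", "cy" (the principal point, pixels), "R" (3x3) and "t" (3): a world point X has camera coordinates R X + t. Camera axes: x right, y down, z forward; pixel columns grow to the right and rows downward; lengths in m; the calibration is good to about 2 mm. A picture is of the moment at which its call begins. camera_params takes no time and is no camera call.
- bot.job_done(): hands the job in; it is judged then, once.
The state is a dict: "clock": time; "qpos": joint angles; "qd": joint speeds; "joint_efforts": joint torques, N m; "position": TCP position; "tool_rot": TCP orientation; "force": force on the tool from outside, world axes, zero at the start; "moment": the same for the moment, N m; "grip_width": finger opening in m; "finger_force": force on a finger pad.
Only numpy, scipy, OpenCV 4.12 (cv2) and the standard library are available. Lean on these libraries where they do the work, as an engineer would, in place of code of your own. Each camera call takes 0.05 s, during which the arm holds its last target. There are 200 camera calls.

## Working session

There is one attempt and no reset: what is moved stays moved. The work goes in short steps, Python scripts to look and compute and a tool call to move; the robot and the scene stay as the last step left them, time stands still between calls to the robot, and variables do not carry over. Pictures are saved under pics/ and viewed, at most 10 in all, crops included, and the job is handed in when it is done.

Besides the shell and the picture viewer there is one more tool, called after ">>>" as a command line: name --argument value ..., lists and objects as JSON in quotes. move_arm: Moves the arm, as the interface text tells. Shifts and turns lie within -1 to 1; 1 stands for 1000 mm of shift or 2 pi rad of turn. Its arguments: {"type":"object","properties":{"moves":{"type":"array"},"force":{"type":"number"}},"required":["moves"]}

```bash
mkdir -p pics; ls; python3 - <<'E'
from workcell import bot
import cv2,numpy as np
for n in("scene","top"):
    im=bot.grab_frame(n); cv2.imwrite(f"pics/{n}0.png",im[:,:,::-1]); p=bot.camera_params(n)
    print(n,p["vertical_fov"],p["cx"],p["cy"],np.round(p["R"],3).tolist(),np.round(p["t"],3), "C",np.round(-np.array(p["R"]).T@p["t"],3), p.keys())
print(bot.observe())
E
```

```text
pics
scene 44.20910418966182 269.2770849785029 209.59195349061036 [[0.787, -0.617, 0.004], [-0.422, -0.543, -0.726], [0.45, 0.57, -0.687]] [-0.268  0.397  0.525] C [ 0.142 -0.249  0.65 ] dict_keys(['vertical_fov', 'cx', 'cy', 'R', 't'])
top 42.55951599441901 279.84768068706404 206.6998457074471 [[0.012, -1.0, -0.009], [-0.99, -0.011, -0.137], [0.137, 0.011, -0.991]] [0.24  0.535 0.846] C [0.411 0.236 0.914] dict_keys(['vertical_fov', 'cx', 'cy', 'R', 't'])
{'clock': 0.1, 'qpos': array([ 1.09478042,  0.52196218, -0.03630414,  1.59994764,  0.02118984,
        1.02110588, -0.11279614]), 'qd': array([ 1.03482043e-05, -3.66415800e-03, -7.66497473e-04, -1.31371306e-03,
       -1.32418572e-03,  2.21426154e-04, -1.13989754e-03]), 'joint_efforts': array([ 5.59825567e-03, -9.28480625e+01,  1.98515542e+00, -3.70532835e+01,
        1.81739306e-02,  5.26330783e-03,  2.73915555e-05]), 'position': array([ 0.24656854, -0.5739755 ,  0.2307799 ]), 'tool_rot': array([-3.14055697e+00,  7.58651922e-05,  4.05783253e-01]), 'force': array([ 0.46732254, -0.73514431,  0.92483539]), 'moment': array([-0.03861399, -0.01349369,  0.03632439]), 'finger_force': 0.0, 'grip_width': 0.08571355183681312}
```

View pics/scene0.png

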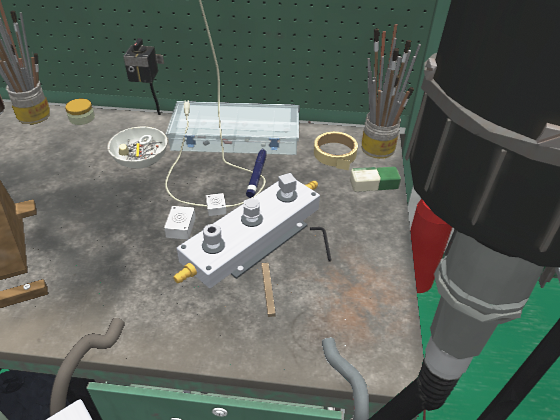

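View pics/top0.png

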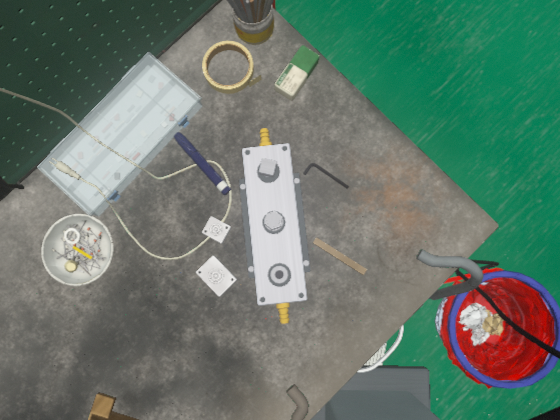

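```bash
cat > h.py <<'E'
from workcell import bot
import cv2,numpy as np
def cam(n):
    p=bot.camera_params(n); f=210/np.tan(np.radians(p["vertical_fov"]/2))
    return f,p["cx"],p["cy"],np.array(p["R"]),np.array(p["t"])
def ray(n,u,v,z):
    f,cx,cy,R,t=cam(n); C=-R.T@t; d=R.T@np.array([(u-cx)/f,(v-cy)/f,1]); return C+d*(z-C[2])/d[2]
def proj(n,X):
    f,cx,cy,R,t=cam(n); c=R@np.array(X)+t; return c[:2]/c[2]*f+[cx,cy]
E
python3 - <<'E'
from h import *
a=cv2.imread("pics/top0.png")[130:210,230:310]; b=cv2.imread("pics/scene0.png")[160:220,250:330]
a=cv2.resize(a,(400,400),interpolation=cv2.INTER_CUBIC); b=cv2.resize(b,(400,300),interpolation=cv2.INTER_CUBIC)
b=cv2.copyMakeBorder(b,0,100,0,0,cv2.BORDER_CONSTANT)
cv2.imwrite("pics/c.png",np.hstack([a,b]))
for n,u,v in(("top",267,170),("scene",288,180)): print(ray(n,u,v,.08))
# block outline, top
g=cv2.imread("pics/top0.png"); m=((g.min(2)>165)).astype(np.uint8)
cs=[c for c in cv2.findContours(m,0,2)[0] if cv2.contourArea(c)>1500]
for c in cs: 
    r=cv2.minAreaRect(c); print(r)
    bp=cv2.boxPoints(r); print(np.round([ray("top",*q,.04) for q in bp],4))
E
```

```text
[0.58438147 0.26660335 0.08      ]
[0.58622488 0.26186432 0.08      ]
((273.65203857421875, 223.6945343017578), (157.91700744628906, 60.50780487060547), 83.9909896850586)
[[0.6288 0.3213 0.04  ]
 [0.6406 0.2214 0.04  ]
 [0.3835 0.1929 0.04  ]
 [0.3723 0.2888 0.04  ]]
((101.50930786132812, 166.96661376953125), (105.30155181884766, 241.1146697998047), 28.562931060791016)
[[0.4594 0.7043 0.04  ]
 [0.8244 0.5362 0.04  ]
 [0.7358 0.3745 0.04  ]
 [0.3806 0.5485 0.04  ]]
```

View pics/c.png

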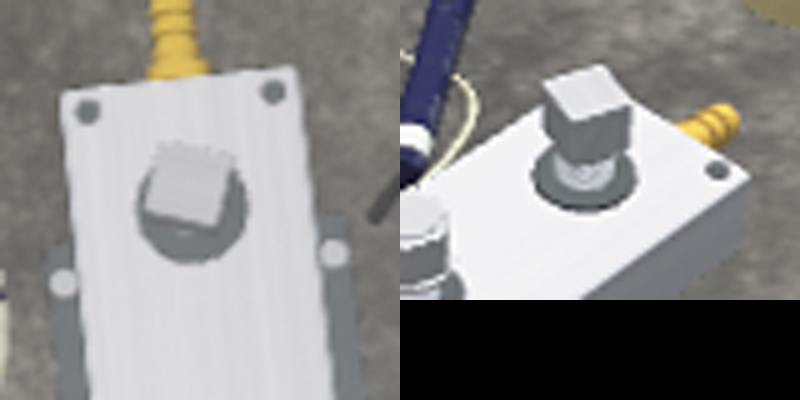

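The square head is the end plug. Its top-face corners in the left (top) crop are about (159,143), (236,153), (220,227) and (145,211). In the right (scene) crop they are about (543,80), (603,66), (634,97) and (567,123).

```bash
python3 - <<'E'
from h import *
for n,P,o in(("top",[(159,143),(236,153),(220,227),(145,211)],(230,130)),("scene",[(143,80),(203,66),(234,97),(167,123)],(250,160))):
    W=np.array([ray(n,(x+.5)/5-.5+o[0],(y+.5)/5-.5+o[1],.08)[:2] for x,y in P])
    e=np.roll(W,-1,0)-W
    print(n,np.round(W.mean(0),4),"len mm",np.round(np.hypot(*e.T)*1e3,1),"ang mod90",np.round(np.degrees(np.arctan2(e[:,1],e[:,0]))%90,1))
# washer/base centre check on block top, block bolt rectangle axis
for x,y in[(192,208)]: print("washer top",ray("top",(x+.5)/5-.5+230,(y+.5)/5-.5+130,.042))
print("washer scene",ray("scene",(184.5)/5-.5+250,(179.5)/5-.5+160,.042))
B=[ray("top",(x+.5)/5-.5+230,(y+.5)/5-.5+130,.04)[:2] for x,y in[(61,95),(298,68)]]
print("block end",B,np.hypot(*(B[1]-B[0])))
# plug row from top: hex, round
print(ray("top",274,222,.07),ray("top",279.5,274,.07))
E
```

```text
top [0.5904 0.2658] len mm [24.6 24.3 24.2 22.3] ang mod90 [83.  78.8 78.4 79.6]
scene [0.5884 0.2673] len mm [22.3 19.5 27.  24. ] ang mod90 [72.1 83.2 82.6 70.9]
washer top [0.59029001 0.26629984 0.042     ]
washer scene [0.58679506 0.26526784 0.042     ]
block end [array([0.62849752, 0.3104979 ]), array([0.63848976, 0.23184846])] 0.07928164820763384
[0.50320287 0.25464275 0.07      ] [0.42211994 0.24497527 0.07      ]
```

>>> move_arm --moves '[[[1,0,0,-0.05,0,0,0],[1,0,0,-0.1,0,0,0],[1,0,0,-0.15,0,0,0],[1,0,0,-0.2,0,0,0],[1,0,0,-0.25,0,0,0]]]'

```text
clock: 0.6
position: [0.2464, -0.5737, 0.4834]
tool_rot: [-3.141, 0.0, 0.406]
force: [0.0, -0.8, 0.1]
grip_width: 0.0855
finger_force: 0.0
```

```bash
python3 - <<'E'
from h import *
s=bot.observe(); print(s["clock"],s["qpos"].round(3),s["position"].round(4),s["tool_rot"].round(3))
c=[proj("scene",(.37+a,-.18+b,z)).round() for z in(.38,.7) for a in(-.09,.09) for b in(-.09,.09)];print(c)
E
```

```text
0.6 [ 1.081  0.389 -0.017  1.179  0.006  1.573 -0.1  ] [ 0.2464 -0.5737  0.4834] [-3.141  0.     0.406]
[array([533., 537.]), array([283., 288.]), array([697., 329.]), array([455., 180.]), array([ 4265., -2529.]), array([ 315., -581.]), array([1675., -641.]), array([ 664., -456.])]
```

>>> move_arm --moves '[[[1,0,0,-0.05,-0.02,0,0],[1,0,0,-0.1,-0.04,0,0],[1,0,0,-0.12,-0.06,0,0],[1,0,0,-0.12,-0.08,0,0],[1,0,0,-0.12,-0.1,0,0]]]'

```text
clock: 1.1
position: [0.2466, -0.5739, 0.6025]
tool_rot: [2.507, -0.0, 0.406]
force: [0.5, -1.9, 0.1]
grip_width: 0.0855
finger_force: 0.0
```

```bash
python3 - <<'E'
from h import *
s=bot.observe(); print(s["clock"],s["qpos"].round(3),s["position"].round(4),s["tool_rot"].round(3))
E
```

```text
1.1 [ 1.061  0.012 -0.034  1.52   0.098  0.982 -0.166] [ 0.2466 -0.5739  0.6025] [ 2.507 -0.     0.406]
```

```bash
python3 - <<'E'
from h import *
im=[bot.grab_frame(n)[:,:,::-1] for n in("scene","top")]
cv2.imwrite("pics/d.png",cv2.resize(np.hstack(im),(800,300)))
print(proj("top",(.37,-.18,.38)),proj("top",(.37,-.18,.7)))
E
```

```text
[717.64297495 329.76345698] [1398.84165285  406.02894136]
```

View pics/d.png

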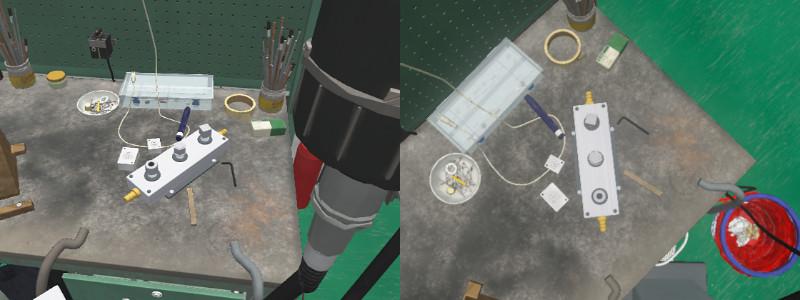

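```bash
cat > k.py <<'E'
import numpy as np
h,L1,L2,L3=.334,.523,.422,.335
def fk(q):
    a=np.cumsum(q); return np.array([L1*np.sin(a[0])+L2*np.sin(a[1])+L3*np.sin(a[2]),h+L1*np.cos(a[0])+L2*np.cos(a[1])+L3*np.cos(a[2])]),a[2]
def calls(q0,q1,n):
    q0,q1=map(np.array,(q0,q1))
    for i in range(n):
        (p,f),(p2,f2)=fk(q0+(q1-q0)*i/n),fk(q0+(q1-q0)*(i+1)/n); d=p2-p
        print("y,z,rx:",np.round([d@[-np.cos(f),np.sin(f)],d@[np.sin(f),np.cos(f)],(f2-f)/2/np.pi],4),"->r,z,phi",p2.round(3),round(f2,3))
E
python3 - <<'E'
from k import *
print(fk([.012,1.52,.982]))
calls([.012,1.52,.982],[-.2,.7,.25],5)
E
```

```text
(array([0.62466958, 0.60216673]), np.float64(2.5140000000000002))
y,z,rx: [ 0.1383 -0.1104 -0.0561] ->r,z,phi [0.672 0.773] 2.161
y,z,rx: [ 0.1538 -0.1085 -0.0561] ->r,z,phi [0.667 0.961] 1.808
y,z,rx: [ 0.1696 -0.1035 -0.0561] ->r,z,phi [0.607 1.15 ] 1.456
y,z,rx: [ 0.1847 -0.0951 -0.0561] ->r,z,phi [0.491 1.323] 1.103
y,z,rx: [ 0.1984 -0.0835 -0.0561] ->r,z,phi [0.327 1.462] 0.75
```

>>> move_arm --moves '[[[1,0,0.028,-0.022,-0.011,0,0],[1,0,0.055,-0.044,-0.022,0,0],[1,0,0.083,-0.066,-0.034,0,0],[1,0,0.11,-0.088,-0.045,0,0],[1,0,0.138,-0.11,-0.056,0,0]]]'

```text
clock: 1.7
position: [0.2654, -0.618, 0.7729]
tool_rot: [2.161, -0.0, 0.405]
force: [0.3, -0.1, -0.1]
grip_width: 0.0853
finger_force: 0.0
```

>>> move_arm --moves '[[[1,0,0.031,-0.022,-0.011,0,0],[1,0,0.062,-0.044,-0.022,0,0],[1,0,0.092,-0.065,-0.034,0,0],[1,0,0.123,-0.087,-0.045,0,0],[1,0,0.154,-0.109,-0.056,0,0]]]'

```text
clock: 2.2
position: [0.2633, -0.6134, 0.9615]
tool_rot: [1.809, -0.0, 0.405]
force: [-0.2, -0.7, 0.6]
grip_width: 0.0853
finger_force: 0.0
```

>>> move_arm --moves '[[[1,0,0.034,-0.021,-0.011,0,0],[1,0,0.068,-0.042,-0.022,0,0],[1,0,0.102,-0.062,-0.034,0,0],[1,0,0.136,-0.083,-0.045,0,0],[1,0,0.17,-0.104,-0.056,0,0]]]'

```text
clock: 2.7
position: [0.2385, -0.5559, 1.1522]
tool_rot: [1.455, -0.0, 0.405]
force: [-0.0, -0.4, 0.6]
grip_width: 0.0855
finger_force: 0.0
```

```bash
python3 - <<'E'
from h import *
s=bot.observe(); print(s["clock"],s["qpos"].round(3),s["position"].round(4),s["tool_rot"].round(3),s["force"].round(1))
E
```

```text
2.7 [ 1.05  -0.095 -0.077  0.98   0.346  0.596 -0.276] [ 0.2385 -0.5559  1.1522] [ 1.455 -0.     0.405] [-0.  -0.4  0.6]
```

>>> move_arm --moves '[[[1,0,0.037,-0.019,-0.011,0,0],[1,0,0.074,-0.038,-0.022,0,0],[1,0,0.111,-0.057,-0.034,0,0],[1,0,0.148,-0.076,-0.045,0,0],[1,0,0.185,-0.095,-0.056,0,0]]]'

```text
clock: 3.2
position: [0.1923, -0.4484, 1.3254]
tool_rot: [1.101, -0.001, 0.405]
force: [0.3, -0.2, 0.4]
grip_width: 0.0857
finger_force: 0.0
```

>>> move_arm --moves '[[[1,0,0.04,-0.017,-0.011,0,0],[1,0,0.079,-0.033,-0.022,0,0],[1,0,0.119,-0.05,-0.034,0,0],[1,0,0.158,-0.067,-0.045,0,0],[1,0,0.198,-0.083,-0.056,0,0]]]'

```text
clock: 3.7
position: [0.1275, -0.2975, 1.4648]
tool_rot: [0.748, -0.0, 0.405]
force: [0.4, -1.0, 0.8]
grip_width: 0.0856
finger_force: 0.0
```

```bash
python3 - <<'E'
from h import *
s=bot.observe(); print(s["clock"],s["qpos"].round(3),s["position"].round(4),s["tool_rot"].round(3),s["force"].round(1))
p=s["position"]; r=np.hypot(*p[:2]); f=s["tool_rot"][0]; az=np.degrees(np.arctan2(p[1],p[0])); print(r,f,az)
D=np.radians((24.3-az)/3)
for i in range(1,6):
    d=D*i/5; print(np.round([r*np.sin(d),-r*(np.cos(d)-1)*np.cos(f),r*(np.cos(d)-1)*np.sin(f),0,d*np.sin(f)/2/np.pi,d*np.cos(f)/2/np.pi],4).tolist())
E
```

```text
3.7 [ 1.141 -0.154 -0.237  0.597  0.623  0.351 -0.427] [ 0.1275 -0.2975  1.4648] [ 0.748 -0.     0.405] [ 0.4 -1.   0.8]
0.32369082408884 0.7479168070096622 -66.79630609827872
[0.0342, 0.0013, -0.0012, 0.0, 0.0115, 0.0124]
[0.0681, 0.0053, -0.0049, 0.0, 0.0229, 0.0247]
[0.1012, 0.0119, -0.011, 0.0, 0.0344, 0.0371]
[0.1332, 0.021, -0.0195, 0.0, 0.0459, 0.0495]
[0.1636, 0.0326, -0.0302, 0.0, 0.0574, 0.0618]
```

>>> move_arm --moves '[[[1,0.034,0.001,-0.001,0,0.0115,0.0124],[1,0.068,0.005,-0.005,0,0.023,0.0247],[1,0.101,0.012,-0.011,0,0.0344,0.0371],[1,0.133,0.021,-0.0195,0,0.0459,0.0495],[1,0.164,0.033,-0.03,0,0.0574,0.0618]]]'

```text
clock: 4.2
position: [0.2621, -0.1936, 1.4641]
tool_rot: [0.751, -0.003, 0.94]
force: [-0.1, 0.2, 0.1]
grip_width: 0.0856
finger_force: 0.0
```

```bash
python3 - <<'E'
from h import *
s=bot.observe(); print(s["clock"],s["qpos"].round(3),s["position"].round(4),s["tool_rot"].round(3),s["force"].round(1))
p=s["position"];print(np.hypot(*p[:2]),np.degrees(np.arctan2(p[1],p[0])))
E
```

```text
4.2 [ 0.835 -0.15  -0.334  0.591  0.398  0.325 -0.322] [ 0.2621 -0.1936  1.4641] [ 0.751 -0.003  0.94 ] [-0.1  0.2  0.1]
0.32586187757711854 -36.44043189809298
```

>>> move_arm --moves '[[[1,0.034,0.001,-0.001,0,0.0115,0.0124],[1,0.068,0.005,-0.005,0,0.023,0.0247],[1,0.101,0.012,-0.011,0,0.0344,0.0371],[1,0.133,0.021,-0.0195,0,0.0459,0.0495],[1,0.164,0.033,-0.03,0,0.0574,0.0618]]]'

```text
clock: 4.7
position: [0.3226, -0.0353, 1.4652]
tool_rot: [0.749, -0.004, 1.47]
force: [0.8, -0.3, 0.2]
grip_width: 0.0854
finger_force: 0.0
```

>>> move_arm --moves '[[[1,0.034,0.001,-0.001,0,0.0115,0.0124],[1,0.068,0.005,-0.005,0,0.023,0.0247],[1,0.101,0.012,-0.011,0,0.0344,0.0371],[1,0.133,0.021,-0.0195,0,0.0459,0.0495],[1,0.164,0.033,-0.03,0,0.0574,0.0618]]]'

```text
clock: 5.2
position: [0.2946, 0.1318, 1.4666]
tool_rot: [0.747, -0.005, 2.0]
force: [1.5, 0.4, -0.2]
grip_width: 0.0854
finger_force: 0.0
```

```bash
python3 - <<'E'
from h import *
from k import *
s=bot.observe(); print(s["clock"],s["qpos"].round(3),s["position"].round(4),s["tool_rot"].round(3),s["force"].round(1))
p=s["position"];print(np.hypot(*p[:2]),np.degrees(np.arctan2(p[1],p[0])))
from scipy.optimize import fsolve
for z in(.25,):
  q=fsolve(lambda q:[*(fk(q)[0]-[.60,z]),fk(q)[1]-np.pi],[.4,1.6,1.1]);print(z,q)
E
```

```text
5.2 [ 0.154 -0.151 -0.493  0.576 -0.029  0.3   -0.094] [0.2946 0.1318 1.4666] [ 0.747 -0.005  2.   ] [ 1.5  0.4 -0.2]
0.3227001775565126 24.102660893752113
0.25 [0.47031069 1.63566106 1.0356209 ]
```

```bash
python3 - <<'E'
from k import *
from scipy.optimize import fsolve
S=lambda r,z,f,g:fsolve(lambda q:[*(fk(q)[0]-[r,z]),fk(q)[1]-f],g)
a=S(.3227,1.4666,.747,[-.2,.7,.25]);b=S(.646,.22,np.pi,[.5,1.6,1.03]);print(a,b)
calls(a,b,7)
E
```

```text
[-0.19442032  0.67778686  0.26363346] [0.57529779 1.53784155 1.02845331]
y,z,rx: [-0.2457  0.0395  0.0544] ->r,z,phi [0.53  1.329] 1.089
y,z,rx: [-0.2323  0.0572  0.0544] ->r,z,phi [0.688 1.149] 1.431
y,z,rx: [-0.2165  0.0717  0.0544] ->r,z,phi [0.789 0.945] 1.773
y,z,rx: [-0.1989  0.0829  0.0544] ->r,z,phi [0.83  0.733] 2.115
y,z,rx: [-0.1803  0.0904  0.0544] ->r,z,phi [0.814 0.532] 2.457
y,z,rx: [-0.1614  0.0943  0.0544] ->r,z,phi [0.749 0.357] 2.8
y,z,rx: [-0.1431  0.0948  0.0544] ->r,z,phi [0.646 0.22 ] 3.142
```

```bash
python3 - <<'E'
from k import *
from scipy.optimize import fsolve
S=lambda r,z,f,g:fsolve(lambda q:[*(fk(q)[0]-[r,z]),fk(q)[1]-f],g)
a=S(.3227,1.4666,.747,[-.2,.7,.25]);m=S(.68,.70,2.115,[-.05,1.58,.58]);b=S(.646,.22,np.pi,[.5,1.6,1.03]);print(a,m,b)
calls(a,m,4);calls(m,b,3)
from h import ray
for u,v in((0,180),(225,0),(110,95)):print(ray("top",u,v,0))
E
```

```text
[-0.19442032  0.67778686  0.26363346] [-0.05405108  1.58406436  0.58498672] [0.57529779 1.53784155 1.02845331]
y,z,rx: [-0.2325  0.0098  0.0544] ->r,z,phi [0.5   1.316] 1.089
y,z,rx: [-0.2261  0.0212  0.0544] ->r,z,phi [0.624 1.125] 1.431
y,z,rx: [-0.2184  0.0308  0.0544] ->r,z,phi [0.684 0.913] 1.773
y,z,rx: [-0.2099  0.0385  0.0544] ->r,z,phi [0.68 0.7 ] 2.115
y,z,rx: [-0.1329  0.1154  0.0545] ->r,z,phi [0.71  0.527] 2.457
y,z,rx: [-0.1142  0.118   0.0545] ->r,z,phi [0.696 0.363] 2.799
y,z,rx: [-0.0951  0.1179  0.0545] ->r,z,phi [0.646 0.22 ] 3.142
[0.57855464 0.73145634 0.        ]
[0.91346591 0.3503667  0.        ]
[0.73312374 0.54899877 0.        ]
```

>>> move_arm --moves '[[[1,0,-0.046,0.002,0.0109,0,0],[1,0,-0.093,0.004,0.0218,0,0],[1,0,-0.14,0.006,0.0326,0,0],[1,0,-0.186,0.008,0.0435,0,0],[1,0,-0.232,0.01,0.0544,0,0]]]'

```text
clock: 5.7
position: [0.4567, 0.2049, 1.3153]
tool_rot: [1.091, -0.004, 1.996]
force: [-0.1, 1.0, 0.5]
grip_width: 0.0856
finger_force: 0.0
```

>>> move_arm --moves '[[[1,0,-0.045,0.004,0.0109,0,0],[1,0,-0.09,0.008,0.0218,0,0],[1,0,-0.136,0.013,0.0326,0,0],[1,0,-0.181,0.017,0.0435,0,0],[1,0,-0.226,0.021,0.0544,0,0]]]'

```text
clock: 6.2
position: [0.5687, 0.2563, 1.1245]
tool_rot: [1.433, -0.004, 1.995]
force: [0.2, -1.2, 0.5]
grip_width: 0.0854
finger_force: 0.0
```

>>> move_arm --moves '[[[1,0,-0.044,0.006,0.0109,0,0],[1,0,-0.087,0.012,0.0218,0,0],[1,0,-0.131,0.018,0.0326,0,0],[1,0,-0.175,0.025,0.0435,0,0],[1,0,-0.218,0.031,0.0544,0,0]]]'

```text
clock: 6.7
position: [0.6238, 0.2821, 0.9127]
tool_rot: [1.775, -0.004, 1.995]
force: [0.8, -0.1, 0.3]
grip_width: 0.0852
finger_force: 0.0
```

```bash
python3 - <<'E'
from h import *
s=bot.observe(); print(s["clock"],s["qpos"].round(3),s["position"].round(4),s["tool_rot"].round(3),s["force"].round(1))
p=s["position"];print(np.hypot(*p[:2]),np.degrees(np.arctan2(p[1],p[0])))
E
```

```text
6.7 [ 0.188 -0.06  -0.692  1.307  0.139  0.522 -0.179] [0.6238 0.2821 0.9127] [ 1.775 -0.004  1.995] [ 0.8 -0.1  0.3]
0.6846144626378581 24.335073718906383
```

>>> move_arm --moves '[[[1,0,-0.042,0.008,0.0109,0,0],[1,0,-0.084,0.015,0.0218,0,0],[1,0,-0.126,0.023,0.0326,0,0],[1,0,-0.168,0.031,0.0435,0,0],[1,0,-0.21,0.038,0.0544,0,0]]]'

```text
clock: 7.2
position: [0.6187, 0.2808, 0.6994]
tool_rot: [2.116, -0.004, 1.995]
force: [0.3, 0.0, -1.0]
grip_width: 0.0855
finger_force: 0.0
```

>>> move_arm --moves '[[[1,0,-0.027,0.023,0.0109,0,0],[1,0,-0.053,0.046,0.0218,0,0],[1,0,-0.08,0.069,0.0327,0,0],[1,0,-0.106,0.092,0.0436,0,0],[1,0,-0.133,0.115,0.0545,0,0]]]'

```text
clock: 7.7
position: [0.646, 0.2939, 0.5265]
tool_rot: [2.458, -0.005, 1.995]
force: [0.8, 0.4, 0.4]
grip_width: 0.0853
finger_force: 0.0
```

>>> move_arm --moves '[[[1,0,-0.023,0.024,0.0109,0,0],[1,0,-0.046,0.047,0.0218,0,0],[1,0,-0.068,0.071,0.0327,0,0],[1,0,-0.091,0.094,0.0436,0,0],[1,0,-0.114,0.118,0.0545,0,0]]]'

```text
clock: 8.2
position: [0.633, 0.2889, 0.3629]
tool_rot: [2.801, -0.005, 1.995]
force: [-0.1, 1.3, -0.3]
grip_width: 0.0857
finger_force: 0.0
```

>>> move_arm --moves '[[[1,0,-0.019,0.024,0.0109,0,0],[1,0,-0.038,0.047,0.0218,0,0],[1,0,-0.057,0.071,0.0327,0,0],[1,0,-0.076,0.094,0.0436,0,0],[1,0,-0.095,0.118,0.0545,0,0]]]'

```text
clock: 8.7
position: [0.5872, 0.2689, 0.2199]
tool_rot: [-3.14, -0.005, 1.995]
force: [0.8, -0.1, 0.3]
grip_width: 0.0852
finger_force: 0.0
```

```bash
python3 - <<'E'
from h import *
s=bot.observe(); print(s["clock"],s["qpos"].round(3),s["position"].round(4),s["tool_rot"].round(3),s["force"].round(1))
p=s["position"];print(np.hypot(*p[:2]),np.degrees(np.arctan2(p[1],p[0])))
E
```

```text
8.7 [-0.101  0.64  -0.661  1.527  0.414  1.119 -0.424] [0.5872 0.2689 0.2199] [-3.14  -0.005  1.995] [ 0.8 -0.1  0.3]
0.6458231994265398 24.60991937923884
```

>>> move_arm --moves '[[[1,-0.003,0.001,0,0,0,-0.02],[1,-0.003,0.001,0,0,0,-0.04],[1,-0.003,0.001,0,0,0,-0.06],[1,-0.003,0.001,0,0,0,-0.08],[1,-0.003,0.001,0,0,0,-0.1]]]'

```text
clock: 9.2
position: [0.5897, 0.2667, 0.2206]
tool_rot: [3.138, -0.004, 2.628]
force: [0.6, 0.1, -0.7]
grip_width: 0.0851
finger_force: 0.0
```

>>> move_arm --moves '[[[1,0,0,0.02,0,0,-0.02],[1,0,0,0.04,0,0,-0.04],[1,0,0,0.06,0,0,-0.052],[1,0,0,0.06,0,0,-0.052]]]'

```text
clock: 9.6
position: [0.5885, 0.2661, 0.1581]
tool_rot: [3.139, -0.006, 2.951]
force: [-0.0, -0.5, 0.5]
grip_width: 0.0851
finger_force: 0.0
```

```bash
python3 - <<'E'
from h import *
s=bot.observe(); print(s["clock"],s["qpos"].round(3),s["position"].round(4),s["tool_rot"].round(4),s["force"].round(1),s["moment"].round(3))
a=bot.grab_frame("scene")[130:230,220:360,::-1]; b=bot.grab_frame("top")[90:250,200:360,::-1]
cv2.imwrite("pics/e.png",np.hstack([cv2.resize(a,(420,300)),cv2.resize(b,(300,300))]))
E
```

```text
9.6 [ 0.005  0.769 -0.843  1.574  0.62   1.087  0.385] [0.5885 0.2661 0.1581] [ 3.1391 -0.0058  2.9511] [-0.  -0.5  0.5] [-0.024  0.007  0.065]
```

View pics/e.png

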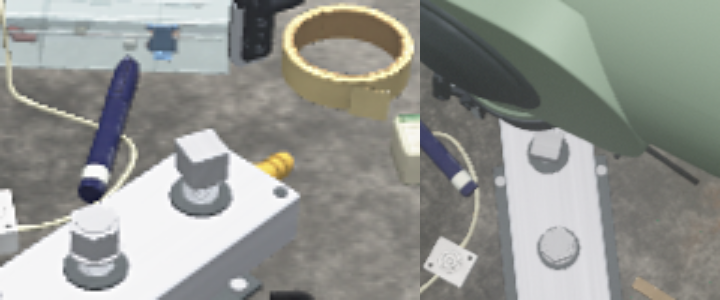

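>>> move_arm --moves '[[[1,0,0,0.025,0,0,0],[1,0,0,0.05,0,0,0],[1,0,0,0.075,0,0,0],[1,0,0,0.092,0,0,0],[1,0,0,0.107,0,0,0]]]'

```text
clock: 10.2
position: [0.5888, 0.2677, 0.053]
tool_rot: [3.137, -0.003, 2.949]
force: [0.8, 0.3, 0.4]
grip_width: 0.0855
finger_force: 0.0
```

```bash
python3 - <<'E'
from h import *
s=bot.observe(); print(s["clock"],s["qpos"].round(3),s["position"].round(4),s["tool_rot"].round(4),s["force"].round(1),s["moment"].round(3))
a=bot.grab_frame("scene")[130:230,220:360,::-1]
cv2.imwrite("pics/f.png",cv2.resize(a,(560,400)))
E
```

```text
10.2 [-0.041  0.892 -0.763  1.63   0.731  0.926  0.302] [0.5888 0.2677 0.053 ] [ 3.1373e+00 -3.0000e-03  2.9492e+00] [0.8 0.3 0.4] [ 0.012  0.015 -0.017]
```

View pics/f.png

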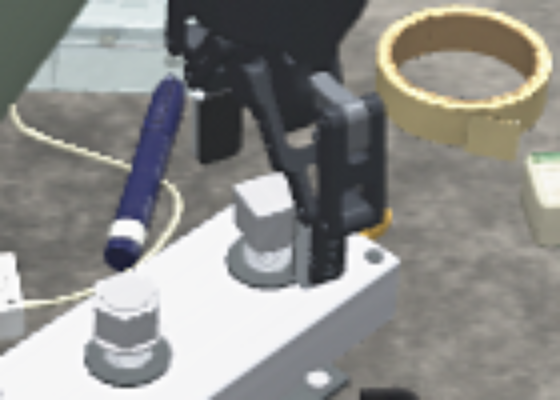

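The head at about (265,210) sits midway between the fingers at (320,250) and (220,150), so I'm closing on it.

>>> move_arm --moves '[[[0.2,0,0,0.001,0,0,0],[0.2,0,0,0.001,0,0,0],[0.2,0,0,0.001,0,0,0],[0.2,0,0,0.001,0,0,0],[0.2,0,0,0.001,0,0,0]]]' --force 60

```text
clock: 10.75
position: [0.5885, 0.2671, 0.0528]
tool_rot: [3.138, -0.003, 2.95]
force: [-2.1, -5.0, 8.2]
grip_width: 0.0229
finger_force: 58.2
```

```bash
cat > o.py <<'E'
from h import *
s=bot.observe(); print(round(s["clock"],2),"q7",s["qpos"][6].round(3),s["position"].round(4),"yaw",np.degrees(s["tool_rot"][2]).round(2),"F",s["force"].round(1),"M",s["moment"].round(3),"w",s["grip_width"].round(4),"g",s["finger_force"])
E
python3 o.py
```

```text
Traceback (most recent call last):
  File "o.py", line 2, in <module>
    s=bot.observe(); print(round(s["clock"],2),"q7",s["qpos"][6].round(3),s["position"].round(4),"yaw",np.degrees(s["tool_rot"][2]).round(2),"F",s["force"].round(1),"M",s["moment"].round(3),"w",s["grip_width"].round(4),"g",s["finger_force"])
                                                                                                                                                                                                  ^^^^^^^^^^^^^^^^^^^^^
AttributeError: 'float' object has no attribute 'round'
```

```bash
sed -i 's/s\["grip_width"\].round(4)/round(s["grip_width"],4)/' o.py; python3 o.py
```

```text
10.75 q7 0.303 [0.5885 0.2671 0.0528] yaw 169.04 F [-2.1 -5.   8.2] M [-1.145  0.56   0.019] w 0.0229 g 58.21408689022064
```

>>> move_arm --moves '[[[0.2,0,0,0,0,0,0.003],[0.2,0,0,0,0,0,0.006],[0.2,0,0,0,0,0,0.009],[0.2,0,0,0,0,0,0.011],[0.2,0,0,0,0,0,0.013]]]'

```text
clock: 11.25
position: [0.5886, 0.2671, 0.0528]
tool_rot: [3.139, -0.004, 2.868]
force: [-2.7, -3.6, 8.5]
grip_width: 0.023
finger_force: 58.3
```

```bash
python3 o.py
```

```text
11.25 q7 0.231 [0.5886 0.2671 0.0528] yaw 164.33 F [-2.7 -3.6  8.5] M [-0.771  0.456  0.011] w 0.023 g 58.25816094875336
```

>>> move_arm --moves '[[[0.2,0,0,0,0,0,0.003],[0.2,0,0,0,0,0,0.006],[0.2,0,0,0,0,0,0.009],[0.2,0,0,0,0,0,0.011],[0.2,0,0,0,0,0,0.013]]]'

```text
clock: 11.75
position: [0.5886, 0.2672, 0.0528]
tool_rot: [3.139, -0.004, 2.786]
force: [-2.5, -2.2, 9.0]
grip_width: 0.0231
finger_force: 58.3
```

```bash
python3 o.py
```

```text
11.75 q7 0.16 [0.5886 0.2672 0.0528] yaw 159.65 F [-2.5 -2.2  9. ] M [-0.704  0.406  0.024] w 0.0231 g 58.258363008499146
```

>>> move_arm --moves '[[[0.2,0,0,0,0,0,0.002],[0.2,0,0,0,0,0,0.004],[0.2,0,0,0,0,0,0.006],[0.2,0,0,0,0,0,0.009],[0.2,0,0,0,0,0,0.011]]]'

```text
clock: 12.25
position: [0.5887, 0.2673, 0.0528]
tool_rot: [3.139, -0.004, 2.717]
force: [-1.9, -3.2, 9.0]
grip_width: 0.0231
finger_force: 58.2
```

```bash
python3 o.py
```

```text
12.25 q7 0.099 [0.5887 0.2673 0.0528] yaw 155.68 F [-1.9 -3.2  9. ] M [-0.577  0.247  0.047] w 0.0231 g 58.23360085487366
```

>>> move_arm --moves '[[[0.2,0,0,0,0,0,0.002],[0.2,0,0,0,0,0,0.004],[0.2,0,0,0,0,0,0.006],[0.2,0,0,0,0,0,0.009],[0.2,0,0,0,0,0,0.011]]]'

```text
clock: 12.75
position: [0.5887, 0.2674, 0.0528]
tool_rot: [3.139, -0.004, 2.648]
force: [-0.9, -2.5, 7.7]
grip_width: 0.0232
finger_force: 58.2
```

```bash
python3 o.py
```

```text
12.75 q7 0.039 [0.5887 0.2674 0.0528] yaw 151.72 F [-0.9 -2.5  7.7] M [-0.449  0.175  0.087] w 0.0232 g 58.22429358959198
```

>>> move_arm --moves '[[[0.2,0,0,0,0,0,0.002],[0.2,0,0,0,0,0,0.004],[0.2,0,0,0,0,0,0.006],[0.2,0,0,0,0,0,0.009],[0.2,0,0,0,0,0,0.011]]]'

```text
clock: 13.25
position: [0.5887, 0.2675, 0.0528]
tool_rot: [3.139, -0.004, 2.579]
force: [0.1, -2.0, 7.5]
grip_width: 0.023
finger_force: 58.2
```

```bash
python3 o.py
```

```text
13.25 q7 -0.02 [0.5887 0.2675 0.0528] yaw 147.76 F [ 0.1 -2.   7.5] M [-0.368  0.026  0.042] w 0.023 g 58.24658989906311
```

>>> move_arm --moves '[[[0.2,0,0,0,0,0,0.002],[0.2,0,0,0,0,0,0.004],[0.2,0,0,0,0,0,0.006],[0.2,0,0,0,0,0,0.009],[0.2,0,0,0,0,0,0.011]]]'

```text
clock: 13.75
position: [0.5888, 0.2675, 0.0528]
tool_rot: [3.139, -0.005, 2.51]
force: [-0.5, -1.6, 6.4]
grip_width: 0.023
finger_force: 58.3
```

```bash
python3 o.py
```

```text
13.75 q7 -0.08 [0.5888 0.2675 0.0528] yaw 143.8 F [-0.5 -1.6  6.4] M [-0.331 -0.08   0.081] w 0.023 g 58.270264863967896
```

>>> move_arm --moves '[[[0.2,0,0,0,0,0,0.002],[0.2,0,0,0,0,0,0.004],[0.2,0,0,0,0,0,0.006],[0.2,0,0,0,0,0,0.009],[0.2,0,0,0,0,0,0.011]]]'

```text
clock: 14.25
position: [0.5889, 0.2676, 0.0528]
tool_rot: [3.139, -0.004, 2.441]
force: [0.8, -1.6, 5.2]
grip_width: 0.0229
finger_force: 58.3
```

```bash
python3 o.py
```

```text
14.25 q7 -0.139 [0.5889 0.2676 0.0528] yaw 139.87 F [ 0.8 -1.6  5.2] M [-0.283 -0.276  0.533] w 0.0229 g 58.297873735427856
```

>>> move_arm --moves '[[[0.2,0,0,0,0,0,0.002],[0.2,0,0,0,0,0,0.004],[0.2,0,0,0,0,0,0.006],[0.2,0,0,0,0,0,0.009],[0.2,0,0,0,0,0,0.011]]]'

```text
clock: 14.75
position: [0.5889, 0.2677, 0.0528]
tool_rot: [3.139, -0.005, 2.372]
force: [1.9, -1.0, 5.9]
grip_width: 0.0232
finger_force: 58.3
```

```bash
python3 o.py
```

```text
14.75 q7 -0.198 [0.5889 0.2677 0.0528] yaw 135.92 F [ 1.9 -1.   5.9] M [-0.231 -0.311  0.518] w 0.0232 g 58.32548975944519
```

>>> move_arm --moves '[[[0.2,0,0,0,0,0,0.003],[0.2,0,0,0,0,0,0.006],[0.2,0,0,0,0,0,0.008],[0.2,0,0,0,0,0,0.01],[0.2,0,0,0,0,0,0.012]]]'

```text
clock: 15.25
position: [0.589, 0.2677, 0.0528]
tool_rot: [3.139, -0.005, 2.297]
force: [1.6, -0.7, 5.5]
grip_width: 0.0231
finger_force: 58.4
```

```bash
python3 o.py; python3 - <<'E'
from h import *
a=bot.grab_frame("scene")[130:230,220:360,::-1]
cv2.imwrite("pics/g.png",cv2.resize(a,(560,400)))
E
python3 o.py
```

```text
15.25 q7 -0.262 [0.589  0.2677 0.0528] yaw 131.61 F [ 1.6 -0.7  5.5] M [-0.183 -0.526  0.583] w 0.0231 g 58.350584506988525
15.3 q7 -0.263 [0.589  0.2677 0.0528] yaw 131.56 F [ 1.9 -0.5  5.3] M [-0.153 -0.54   0.493] w 0.0231 g 58.359766602516174
```

View pics/g.png

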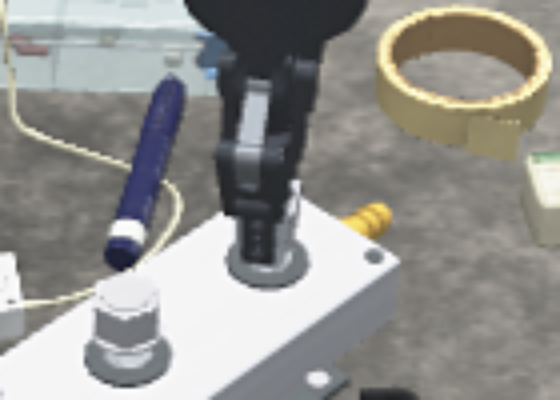

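The fingers still hold the head flat, with the width steady at 23 mm. The yaw is about 10° past the point where it bound, so I'm releasing and lifting clear.

>>> move_arm --moves '[[[0.6,0,0,0,0,0,0],[0.6,0,0,0,0,0,0],[0.6,0,0,0,0,0,0],[0.6,0,0,0,0,0,0],[0.6,0,0,0,0,0,0]]]'

```text
clock: 15.8
position: [0.5882, 0.2675, 0.0518]
tool_rot: [3.141, -0.006, 2.297]
force: [1.1, -0.2, -0.2]
grip_width: 0.051
finger_force: 0.0
```

>>> move_arm --moves '[[[0.6,0,0,-0.02,0,0,0],[0.6,0,0,-0.05,0,0,0],[0.6,0,0,-0.09,0,0,0],[0.6,0,0,-0.13,0,0,0],[0.6,0,0,-0.17,0,0,0]]]'

```text
clock: 16.3
position: [0.5885, 0.2666, 0.2235]
tool_rot: [3.141, -0.006, 2.297]
force: [0.0, -1.1, -0.4]
grip_width: 0.0512
finger_force: 0.0
```

>>> move_arm --moves '[[[0.6,0,0,-0.02,0,0,0],[0.6,0,0,-0.02,0,0,0],[0.6,0,0,-0.02,0,0,0]]]'

```text
clock: 16.6
position: [0.5889, 0.2665, 0.2418]
tool_rot: [3.141, -0.005, 2.297]
force: [-0.4, -0.1, -1.1]
grip_width: 0.0515
finger_force: 0.0
```

```bash
python3 o.py; python3 - <<'E'
from h import *
a=bot.grab_frame("scene")[150:230,240:340,::-1]
cv2.imwrite("pics/i.png",cv2.resize(a,(500,400),interpolation=cv2.INTER_CUBIC))
E
```

```text
16.6 q7 -0.135 [0.5889 0.2665 0.2418] yaw 131.61 F [-0.4 -0.1 -1.1] M [-0.058  0.045  0.022] w 0.0515 g 0.0
```

View pics/i.png

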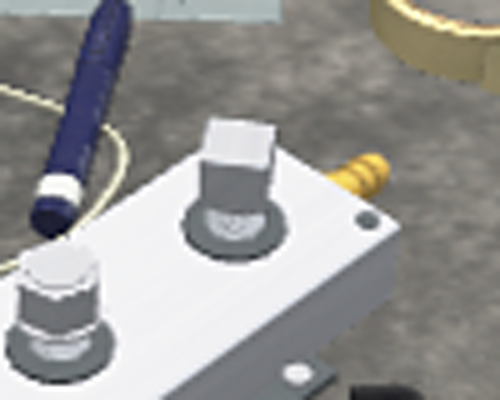

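The plug has been turned and the gripper is clear. The head's top corners are about (209,118), (277,123), (272,167) and (202,157). I'll check the head angle from these against the gripper's 41.6°.

```bash
python3 - <<'E'
from h import *
W=np.array([ray("scene",(x+.5)/5-.5+240,(y+.5)/5-.5+150,.08)[:2] for x,y in[(209,118),(277,123),(272,167),(202,157)]])
e=np.roll(W,-1,0)-W; print(np.degrees(np.arctan2(e[:,1],e[:,0]))%90)
print(bot.job_done())
E
```

```text
[45.56077605 45.71100223 39.66113805 44.43575915]
the job is handed in; nothing more can be done
None
```

The square-head plug is snugged and nipped up about 10° past the point where it bound (I put it at 8–12°), then released with the gripper clear, and the job is handed in at about 17 s; no verdict was returned.

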